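# Empty the covered thumbscrew scoop into the tray

## Robot

A 6-joint arm with a two-finger parallel gripper is mounted at the origin on the work surface. World frame = base frame: x ahead of the robot, y to its left, z up, the work surface at z = 0. Lengths are in mm, angles in rad, forces in N, time in s.
With the tool pointing down it reaches from about 275 to 1000 mm from the base axis. Payload 8.4 kg.
Tool frame: the origin (TCP) lies midway between the tips of the shut fingers; the grasp point (between the pads) lies 19 mm behind it; z points along the fingers, y is the line along which they close (so a half turn about z gives the same grasp; the last joint's range is limited). The gripper opens to 85 mm and grips with 20 to 120 N. Pads are 22 mm wide; open, the fingers measure 114 mm over their backs; the gripper's body (76 mm by 85 mm) begins 54 mm behind the grasp point. The pads swing forward as they close: fully open they stand 13 mm farther back than shut.
Start: joints at [-1.106, 0.353, 1.633, -0, 1.155, -0.002], TCP at [281.268, -558.136, 202.481] pointing down, gripper open.
Joint ranges: [-2.63, 2.63], [-0.92, 2.1], [0.06, 2.66], [-1.3, 4.44], [0, 2.69], [-3.02, 3.02]. Speed limits (rad/s): [2.22, 2.22, 2.79, 3.14, 3.14, 3.14].

## Interface

Orientations are given as [roll, pitch, yaw] about the fixed x, y, z axes, in that order (R = Rz(yaw) Ry(pitch) Rx(roll)).
In Python, from rig import r gives the robot as it stands.
- The arm moves only by the shell command python3 -m inch 'ROWS' [OPENING] [FORCE]. ROWS is JSON, a list that holds one entry, the list of rows, each a list of 6 numbers: the shift along the tool's x, y, z scaled (see below), then the turn, a rotation vector about the tool's x, y, z scaled (see below). In form: [[[tx, ty, tz, wx, wy, wz], ...]]. A call has 1 to 8 rows; each row is the pose to reach, as a shift and turn from the pose commanded when the call began, along the tool's axes at that moment, turning the shorter way round; what a row does not reach only later rows make up. The controller multiplies each number of a shift by 20 cm and each number of a turn by pi rad. A row lasts 1/12 s, in which the tool goes at most 41.7 mm and 7.16 degrees, less where a joint would pass 70% of its speed; a pose out of reach is approached as far as the arm can. A call with a number of a shift or a turn outside -1 to 1 is refused whole. A call with a gripper value outside its range is refused whole. OPENING is the gripper's target within -1 to 1 (fully open at 1, half-way at 0, shut at -1), set as the call begins (- or left out, the last holds). The fingers move at their own pace and stop on an object; FORCE is the grip in N (left out, the last holds). Time passes only in rows, so rows that repeat a pose let the fingers close. It gives the time, the measured TCP pose, the force, the opening and the grip force at its end, in the units of the state.
- r.sense(): the state, without advancing time (a new reading comes with each control period).
- r.grab_frame(name): name is "scene" or "top" or "wrist"; returns the picture (480x640x3 uint8, red, green, blue); there is no depth.
- r.camera_info(name): a dict with "K" (3x3 intrinsics, pixels), "distortion" ([k1, k2, p1, p2, k3] as OpenCV has them; the pictures are not rectified), "rvec" (rotation vector, rad) and "tvec" (3), from world to camera coordinates, as OpenCV has them; the wrist camera has in their place "mount" (4x4, takes a point from camera to tool coordinates, whose origin is the TCP and whose axes are the flange's). Camera axes: x right, y down, z forward; pixel columns grow to the right and rows downward; lengths in mm; the calibration is good to about 2 mm. A picture is of the moment at which its call begins: read the wrist's pose just before it. camera_info takes no time and is no camera call.
- r.sign_off(): hands the job in; it is judged then, once.
The state is a dict: "clock": time; "qpos": joint angles; "qvel": joint speeds; "joint_efforts": joint torques, N m; "eef_pos": TCP position; "tcp_rot": TCP orientation; "contact_force": force on the tool from outside, world axes, zero at the start; "wrist_torque": the same for the moment, N m; "opening": opening from 0.0 (shut) to 1.0 (fully open); "grasp_force": force on a finger pad.
Only numpy, scipy, OpenCV 4.12 (cv2) and the standard library are available. Lean on these libraries where they do the work, as an engineer would, in place of code of your own. Each camera call takes 0.05 s, during which the arm holds its last target. There are 200 camera calls.

## Task

Carry the small covered scoop to the round cork mat with its loose lid pinched fully shut between your fingers (one on the lid's edge plate, one on the scoop's opposite wall) and set it down upright on the middle of the mat, lid still shut, and let go. With the scoop standing there push the lid aside as far as it goes, then take the scoop by its wooden handle and tip its three brass thumbscrews out with the mouth low over the square steel tray. Finally stand the scoop upright on the middle of the mat again, leaving the barn door leaf, the lamp base and the loose gel frame alone.

Things in the scene. Friction and masses are not known exactly. Their poses are not given: they have to be found in the camera images.
- scoop: Loose open-topped aluminium scoop, 0.25 to 0.45 kg. Origin: middle of the underside, between the walls. x to the pouring nose, -x to the handle, y to the side with the lid's edge plate, z up. Side walls' outer faces at y -23 and +23, x -38 to 57, 37 mm tall; back wall at x -38 to -35 mm; walls 3 mm. Starts on the bench with its nose away from the robot, yaw -0.5 to 0.5 rad.
- lid: Loose aluminium lid (50 g), origin and axes as the scoop's when shut: plate at z 37.5 to 41, x -36 to 58, y -23 to 27 mm. Along its +y edge an upright plate (y 23.5 to 27, x -36 to 40) hangs outside the scoop's wall to z 12 and stands up as a rib to z 53 mm. Shut, it makes a 50 mm grip with the scoop's -y wall, and squeezing there presses the lid onto its shut stop.
- lid_slide (a joint): How far the lid is slid open towards the scoop's +y, in m: 0 shut, 0.042 end stop (the top open but for a few mm). Starts 0.006 to 0.013 ajar. It runs easily in its guides (about 0.25 N of friction), stays where it is left on a level scoop and cannot come off.
- lid_rib (a point): Middle of the inner (scoop -y side) face of the lid's rib, 6 mm above the lid plate (12 mm rib); push it towards the scoop's +y to open.
- scoop_grip (a point): Point to pinch on the handle, mid-thickness, at x -60, z 40 mm of the scoop. The handle is an upright dark wooden plate behind the back wall, 10 mm thick (y -5 to 5), x -80 to -38, z 6 to 56 mm; its two flat faces can be pinched with the fingers at any pitch, e.g. leaning towards the nose, to leave room for tipping.
- scoop_mouth (a point): Middle of the scoop's pouring edge, at x 57, z 36 mm of the scoop. No upright front wall: the flat floor (3 mm thick) ends at x 8 mm and a ramp inside climbs from it at 35 degrees to this edge. Smooth metal (friction about 0.3): the thumbscrews slide out over the ramp once the nose is tipped down 70 to 80 degrees.
- mat: Round cork mat, fixed to the bench, 170 mm diameter, 5 mm thick; origin at the centre of its underside.
- tray: Square open dark steel tray, fixed, 170 x 170 mm outside, 35 mm tall, walls and floor 4 mm; origin at the centre of its underside. It lies on one side of the mat and the scoop starts on the other; which is which varies.
- screw0: Brass thumbscrew, loose in the scoop: knurled head 16 mm across and 7 mm tall with a 6 mm stud standing 10 mm from it; 14 g. Origin at the middle of the head's outer face.
- screw1: Brass thumbscrew, loose in the scoop: knurled head 16 mm across and 7 mm tall with a 6 mm stud standing 10 mm from it; 14 g. Origin at the middle of the head's outer face.
- screw2: Brass thumbscrew, loose in the scoop: knurled head 16 mm across and 7 mm tall with a 6 mm stud standing 10 mm from it; 14 g. Origin at the middle of the head's outer face.
- screw0_mid (a point): Point in the middle of thumbscrew 0, 6 mm from its origin along the stud.
- screw1_mid (a point): Point in the middle of thumbscrew 1, 6 mm from its origin along the stud.
- screw2_mid (a point): Point in the middle of thumbscrew 2, 6 mm from its origin along the stud.
- barn_leaf: Bystander: black steel barn door leaf lying flat, 100 x 150 mm, 15 mm tall at its hinge edge; origin under its centre.
- lamp_base: Bystander: grey ceramic lamp base, a stepped round piece 52 mm across and 45 mm tall; origin under its centre.
- gel_frame: Bystander: square aluminium gel frame lying flat, 190 x 190 mm, 4 mm thick; origin under its centre.
Not all that is in view belongs to the job. Of the things that look like the tray, the largest one is meant.

How it is judged (in metres and radians):
On the way, in this order (a step that is already met when the one before it is completed fails the run):
1. the scoop is lifted from its starting place, level, with the fingers pressing its lid shut (within 4 mm) (height (world z) of scoop above 0.02 m and horizontal distance between scoop and mat above 0.12 m and angle between scoop's own z axis and vertical below 0.35 rad and contact force between the fingers and lid above 1 N and value of joint lid_slide below 0.004 m), for 0.1 s.
2. the scoop has come over the mat, still in the air, with the fingers still pressing its lid shut (within 4 mm) (height (world z) of scoop above 0.02 m and horizontal distance between scoop and mat below 0.06 m and contact force between the fingers and lid above 1 N and value of joint lid_slide below 0.004 m), for 0.1 s.
3. the scoop stands upright on the mat, lid still shut (within 6 mm), let go (angle between scoop's own z axis and vertical below 0.08 rad and horizontal distance between scoop and mat below 0.06 m and height (world z) of scoop between 0.002 and 0.01 m and linear speed of scoop below 0.02 m/s and value of joint lid_slide below 0.006 m and contact force between the fingers and scoop below 0.1 N), for 0.2 s.
4. the lid is slid aside (at least 36 mm) while the scoop stands on the mat (angle between scoop's own z axis and vertical below 0.08 rad and horizontal distance between scoop and mat below 0.06 m and height (world z) of scoop between 0.002 and 0.01 m and value of joint lid_slide above 0.036 m), for 0.2 s.
5. the scoop is tipped nose down (more than 50 degrees), lid aside, with its mouth over the tray and less than 150 mm above the bench (angle between scoop's own z axis and vertical above 0.87 rad and value of joint lid_slide above 0.03 m and height (world z) of scoop_mouth below 0.15 m and x of scoop_mouth in the frame of tray between -0.085 and 0.085 m and y of scoop_mouth in the frame of tray between -0.085 and 0.085 m), for 0.2 s.
At the end, for the whole second after the job is handed in: All three thumbscrews lie at rest inside the tray; the scoop stands upright (within 4.5 degrees) and at rest on the mat, its origin within 60 mm of the mat's centre; its lid may be in any position (x of screw0_mid in the frame of tray between -0.081 and 0.081 m and y of screw0_mid in the frame of tray between -0.081 and 0.081 m and height (world z) of each of screw0_mid, screw1_mid, screw2_mid below 0.04 m and linear speed of each of screw0, screw1, screw2 below 0.03 m/s and x of screw1_mid in the frame of tray between -0.081 and 0.081 m and y of screw1_mid in the frame of tray between -0.081 and 0.081 m and x of screw2_mid in the frame of tray between -0.081 and 0.081 m and y of screw2_mid in the frame of tray between -0.081 and 0.081 m and angle between scoop's own z axis and vertical below 0.08 rad and horizontal distance between scoop and mat below 0.06 m and height (world z) of scoop between 0.002 and 0.01 m and linear speed of scoop below 0.02 m/s); the robot touches nothing.
It fails at once if a bystander (barn door leaf, lamp base, gel frame) is moved more than 20 mm (distance of any of barn_leaf, lamp_base, gel_frame from where it was at the start of the episode above 0.02 m).
It also fails if it takes over 70 s, if anything falls off the work surface, if the arm or the gripper's body presses on something with over 40 N, if the wrist force passes 120 N, or if a joint passes its speed limit or range.

## Working session

There is one attempt and no reset: what is moved stays moved. The work goes in short steps, Python scripts to look and compute and a shell command to move; the robot and the scene stay as the last step left them, time stands still between calls to the robot, and variables do not carry over. Pictures are saved under pics/ and viewed, at most 10 in all, crops included, and the job is handed in when it is done.

```bash
mkdir -p pics; ls
cat > h.py <<'E'
import numpy as np, cv2
from rig import r
from scipy.spatial.transform import Rotation as R
def snap(n,f):
    im=r.grab_frame(n); cv2.imwrite('pics/'+f,im[:,:,::-1]); return im
def cam(n):
    c=r.camera_info(n);K=np.array(c['K'],float);d=np.array(c['distortion'],float)
    if 'mount' in c:
        s=r.sense();T=np.eye(4);T[:3,:3]=R.from_euler('xyz',s['tcp_rot']).as_matrix();T[:3,3]=s['eef_pos']
        M=T@np.array(c['mount']);return K,d,M[:3,:3],M[:3,3]
    Rm=cv2.Rodrigues(np.array(c['rvec'],float))[0];return K,d,Rm.T,-Rm.T@np.array(c['tvec'],float).ravel()
def cast(C,uv,z):
    K,d,Rw,o=C;p=cv2.undistortPoints(np.array(uv,float).reshape(-1,1,2),K,d).reshape(-1,2)
    v=np.c_[p,np.ones(len(p))]@Rw.T
    return o+v*((z-o[2])/v[:,2])[:,None]
def proj(C,P):
    K,d,Rw,o=C;return cv2.projectPoints(np.array(P,float).reshape(-1,3),cv2.Rodrigues(Rw.T)[0],-Rw.T@o,K,d)[0].reshape(-1,2)
def to(p,Rm=None):
    "target TCP pos/rot -> row numbers from current measured pose"
    s=r.sense();Q=R.from_euler('xyz',s['tcp_rot']);t=Q.inv().apply(np.array(p)-s['eef_pos'])/200
    w=(Q.inv()*Rm).as_rotvec()/np.pi if Rm is not None else np.zeros(3)
    return np.round(np.r_[t,w],4)
E
python3 - <<'E'
from h import *
a=snap('scene','s0.png');b=snap('top','t0.png');print(r.sense())
for n in('scene','top'):print(cam(n)[3],cam(n)[2][:,2])
E
```

```text
pics
{'clock': 0.1, 'qpos': array([-1.10641477e+00,  3.53596782e-01,  1.63407168e+00,  1.59304866e-06,
        1.15521802e+00, -2.37593030e-03]), 'qvel': array([ 0.00127821, -0.00267817, -0.00136046,  0.00162194,  0.00086946,
       -0.00090855]), 'joint_efforts': array([ 1.31086745e-04, -6.06355762e+01, -3.42821360e+01,  3.61680247e-05,
        3.93782029e-03,  3.55304769e-05]), 'eef_pos': array([ 281.04495036, -557.70965612,  201.82051091]), 'tcp_rot': array([-3.14029883e+00, -4.53065756e-06,  4.66756839e-01]), 'contact_force': array([-0.3232223 , -0.03349049, -0.45174161]), 'wrist_torque': array([ 0.00548169, -0.03784793,  0.06392709]), 'grasp_force': 0.0, 'opening': 1.0009076142932223}
[1461.95546031 -242.7500039   978.19923163] [-0.7059846   0.10793735 -0.69995376]
[ 335.80613285 -107.47760538  987.18658081] [ 0.23014118  0.03328192 -0.97258797]
```

View pics/t0.png

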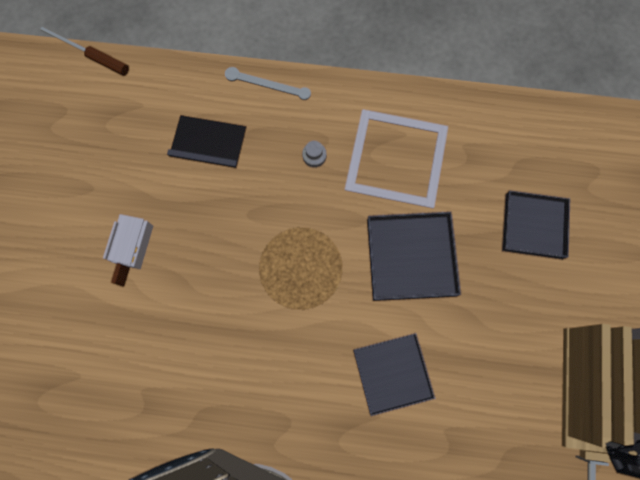

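View pics/s0.png

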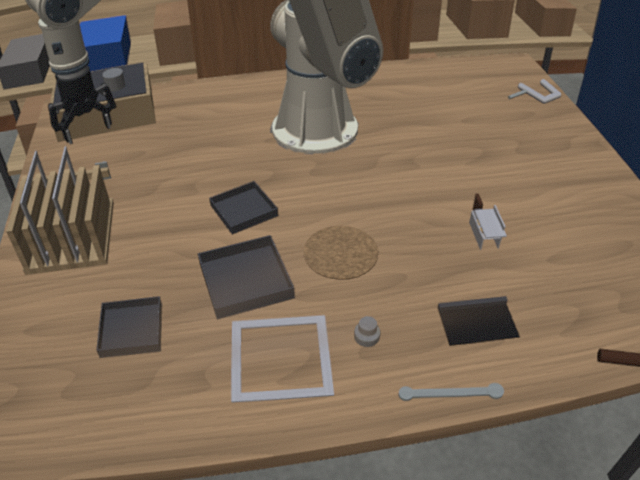

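Tray candidates (top view): (413,256) about 88 px, (394,374) about 68 px, (536,225) about 65 px. The one at (413,256) is the largest, so it fits the description. The scoop is at (128,245), the mat at (300,268). The gel frame, lamp base and barn leaf lie at the far side.

Run:
```python
from h import *
b=cv2.imread('pics/t0.png');C=cam('top')
c1=cv2.resize(b[195:300,85:185],None,fx=4,fy=4,interpolation=cv2.INTER_CUBIC)
c2=cv2.resize(b[195:405,345:580],None,fx=1.6,fy=1.6)
o=np.zeros((420,800,3),np.uint8);o[:420,:400]=c1;h,w=c2.shape[:2];o[:h,410:410+w]=c2;cv2.imwrite('pics/crop.png',o)
hsv=cv2.cvtColor(b,cv2.COLOR_BGR2HSV)
# trays: dark bluish
m=((hsv[:,:,2]<85)&(b[:,:,0].astype(int)>=b[:,:,2]-5)).astype(np.uint8)*255
for c in cv2.findContours(m,cv2.RETR_EXTERNAL,cv2.CHAIN_APPROX_NONE)[0]:
    if cv2.contourArea(c)>1500:
        rc=cv2.minAreaRect(c);bx=cv2.boxPoints(rc);P=cast(C,bx,35)[:,:2]
        print('dark',np.round(rc[0]),np.round(P.mean(0)),np.round(np.linalg.norm(P[0]-P[1])),np.round(np.linalg.norm(P[1]-P[2])),np.degrees(np.arctan2(*(P[1]-P[0])[::-1])).round(1))
# mat: texture
lab=cv2.cvtColor(b,cv2.COLOR_BGR2LAB).astype(int)
print('mat/wood colours',hsv[268,300],hsv[320,300],hsv[268,220])
e=np.abs(cv2.Laplacian(cv2.cvtColor(b,cv2.COLOR_BGR2GRAY),cv2.CV_32F));e=(cv2.blur(e,(7,7))>8).astype(np.uint8)*255
for c in cv2.findContours(e,cv2.RETR_EXTERNAL,cv2.CHAIN_APPROX_NONE)[0]:
    x,y,w,h=cv2.boundingRect(c)
    if x<300<x+w and y<268<y+h and w<140:
        (u,v),rad=cv2.minEnclosingCircle(c);print('mat',u,v,rad,cast(C,[[u,v]],5))
```

```text
dark [394. 374.] [ 322. -231.] 125.0 122.0 -68.6
dark [413. 256.] [ 552. -249.] 177.0 169.0 -79.7
dark [537. 224.] [ 645. -490.] 127.0 137.0 -4.5
dark [206. 141.] [744. 202.] 92.0 154.0 2.4
mat/wood colours [ 17 127 135] [ 16 108 160] [ 16 110 151]
```

View pics/crop.png

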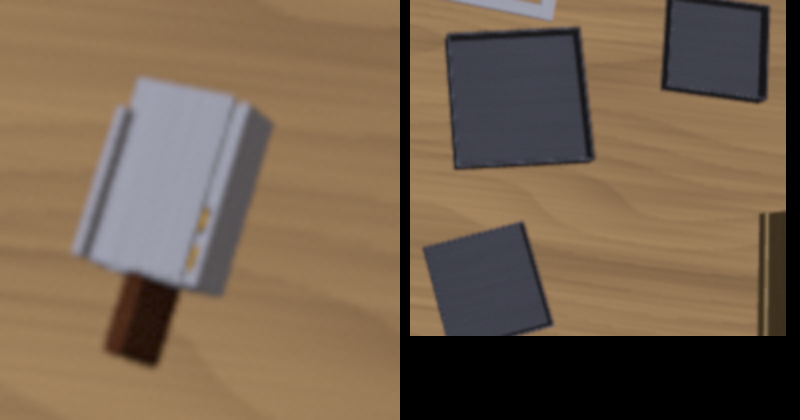

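The left crop shows the rib on the scoop's left (+y) side, a small gap along the right wall with brass showing through, and the handle at the bottom. The right crop confirms that the upper-left tray is the largest, about 170 mm. I'll measure the scoop and mat next.

Run:
```python
from h import *
C=cam('top');f=lambda L,z:cast(C,np.array(L)/4.+[85,195],z)
W=f([[205,290],[250,103]],37);d=W[1]-W[0];yaw=np.arctan2(d[1],d[0]);L=np.linalg.norm(d)
x=np.array([np.cos(yaw),np.sin(yaw)]);y=np.array([-x[1],x[0]])
print('wall',W,L,yaw,'origin',W.mean(0)[:2]-9.5*x+23*y)
B=f([[222,295],[272,125]],0);d=B[1]-B[0];print('bottom',np.linalg.norm(d),np.arctan2(d[1],d[0]),B.mean(0)[:2]-9.5*x+23*y)
Lp=f([[137,78],[233,96],[92,260],[186,283]],41);print('lid',Lp.round())
T=cast(C,[[367.5,217.5],[450.6,212.5],[460,294.4],[373.8,300]],35);print('tray',T.round(),T.mean(0))
b=cv2.imread('pics/t0.png');g=cv2.cvtColor(b,cv2.COLOR_BGR2HSV).astype(int)
m=((g[:,:,1]>118)&(g[:,:,2]<175)).astype(np.uint8)*255;m[:, :245]=0;m[:,357:]=0;m[:215]=0;m[320:]=0
m=cv2.morphologyEx(m,cv2.MORPH_CLOSE,np.ones((5,5)));m=cv2.morphologyEx(m,cv2.MORPH_OPEN,np.ones((9,9)))
c=max(cv2.findContours(m,cv2.RETR_EXTERNAL,cv2.CHAIN_APPROX_NONE)[0],key=cv2.contourArea);print(cv2.boundingRect(c),cv2.fitEllipse(c))
u=cv2.fitEllipse(c)[0];print('mat',cast(C,[u,[300.5,268]],5))
```

```text
wall [[460.01690618 289.2468527   37.        ]
 [556.47538955 286.92424552  37.        ]] 96.48644214352697 -0.02407417551406987 origin [499.30255322 311.307567  ]
bottom 91.67371526673172 -0.07761189410956028 [500.13767312 315.14839771]
lid [[561. 345.  41.]
 [558. 295.  41.]
 [467. 346.  41.]
 [462. 298.  41.]]
tray [[ 618. -152.   35.]
 [ 648. -317.   35.]
 [ 485. -346.   35.]
 [ 454. -181.   35.]] [ 551.31850351 -248.66012114   35.        ]
(260, 228, 82, 81) ((300.2789611816406, 268.10101318359375), (80.53163146972656, 82.18304443359375), 68.94699096679688)
mat [[503.85584182 -28.834208     5.        ]
 [504.11631991 -29.25077506   5.        ]]
```

Run:
```python
from h import *
Rm=R.from_euler('xyz',[np.pi,0,-0.03]);print(to([502,318,202],Rm))
```

```text
[ 2.9569e+00 -3.4130e+00  3.5000e-03 -4.0000e-04  1.0000e-04  1.5810e-01]
```

```bash
python3 -m inch '[[[0.12,-0.142,0,0,0,0],[0.25,-0.284,0,0,0,0],[0.37,-0.427,0,0,0,0],[0.49,-0.569,0,0,0,0],[0.62,-0.711,0,0,0,0],[0.74,-0.853,0,0,0,0],[0.74,-0.853,0,0,0,0]]]'
python3 -m inch '[[[0.12,-0.142,0,0,0,0],[0.25,-0.284,0,0,0,0],[0.37,-0.427,0,0,0,0],[0.49,-0.569,0,0,0,0],[0.62,-0.711,0,0,0,0],[0.74,-0.853,0,0,0,0],[0.74,-0.853,0,0,0,0]]]'
python3 -m inch '[[[0.12,-0.142,0,0,0,0],[0.25,-0.284,0,0,0,0],[0.37,-0.427,0,0,0,0],[0.49,-0.569,0,0,0,0],[0.62,-0.711,0,0,0,0],[0.74,-0.853,0,0,0,0],[0.74,-0.853,0,0,0,0]]]'
python3 - <<'E'
from h import *
Rm=R.from_euler('xyz',[np.pi,0,-0.03]);print(to([502,318,190],Rm))
E
```

```text
clock: 0.68
eef_pos: [336.6, -333.5, 201.9]
tcp_rot: [-3.138, -0.001, 0.469]
contact_force: [0.3, 0.0, 0.6]
opening: 1.0
grasp_force: 0.0
clock: 1.27
eef_pos: [392.8, -115.3, 202.4]
tcp_rot: [-3.14, -0.001, 0.471]
contact_force: [0.3, -1.4, 0.1]
opening: 0.998
grasp_force: 0.0
clock: 1.85
eef_pos: [449.2, 103.6, 202.6]
tcp_rot: [-3.14, -0.002, 0.47]
contact_force: [-0.0, 0.1, -0.2]
opening: 1.001
grasp_force: 0.0
[ 7.208e-01 -8.358e-01  6.590e-02 -6.000e-04 -6.000e-04  1.592e-01]
```

```bash
python3 -m inch '[[[0.12,-0.14,0.02,0,0,0.03],[0.24,-0.28,0.03,0,0,0.06],[0.36,-0.42,0.04,0,0,0.09],[0.48,-0.56,0.05,0,0,0.12],[0.6,-0.7,0.06,0,0,0.159],[0.721,-0.836,0.066,0,0,0.159],[0.721,-0.836,0.066,0,0,0.159],[0.721,-0.836,0.066,0,0,0.159]]]'
python3 - <<'E'
from h import *
C=cam('wrist');snap('wrist','w1.png')
print(r.sense()['eef_pos'],C[3],C[2][:,2])
E
```

```text
clock: 2.52
eef_pos: [501.1, 313.8, 188.4]
tcp_rot: [3.141, 0.001, -0.03]
contact_force: [0.3, 0.2, -0.4]
opening: 0.999
grasp_force: 0.0
[500.74205888 312.4972021  188.52004185] [565.97657452 312.59608265 359.6178693 ] [-0.2606418   0.00707796 -0.96540963]
```

View pics/w1.png

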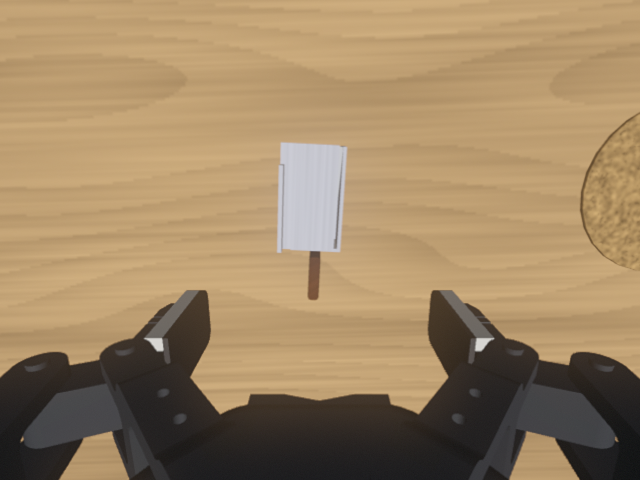

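The scoop is seen squarely: its right wall edge runs (347,147)–(341,251), the rib (282,165)–(279,252), and the handle top is at (315,253)–(314,298).

Run:
```python
from h import *
C=cam('wrist')
W=cast(C,[[341,251],[347,147]],37);d=W[1]-W[0];yaw=np.arctan2(d[1],d[0]);print(W,np.linalg.norm(d),yaw)
x=np.array([np.cos(yaw),np.sin(yaw)]);y=np.array([-x[1],x[0]])
print('o',W.mean(0)[:2]-9.5*x+23*y)
print('rib',cast(C,[[278,252],[280,165]],53)); H=cast(C,[[314,253],[313.5,298]],56);print('handle',H)
for _ in range(4):print(r.sense()['eef_pos'])
```

```text
[[462.71747397 293.49902606  37.        ]
 [556.30457235 286.97567547  37.        ]] 93.81417316026594 -0.0695909655133414
o [501.63331827 313.84226054]
rib [[468.61750207 349.94054703  53.        ]
 [543.99138741 343.75828378  53.        ]]
handle [[467.67522526 318.16882384  56.        ]
 [424.99076747 320.07331706  56.        ]]
[500.74205888 312.4972021  188.52004185]
[500.74205888 312.4972021  188.52004185]
[500.74205888 312.4972021  188.52004185]
[500.74205888 312.4972021  188.52004185]
```

Run:
```python
from h import *
Rm=R.from_euler('xyz',[np.pi,0,-0.06]);print(to([506,317,50],Rm),to([506,317,6],Rm))
```

```text
[ 2.640e-02 -2.420e-02  6.925e-01  4.000e-04  4.000e-04  9.100e-03] [ 2.670e-02 -2.450e-02  9.125e-01  4.000e-04  4.000e-04  9.100e-03]
```

```bash
python3 -m inch '[[[0.026,-0.024,0.15,0,0,0.009],[0.026,-0.024,0.3,0,0,0.009],[0.026,-0.024,0.45,0,0,0.009],[0.026,-0.024,0.6,0,0,0.009],[0.026,-0.024,0.7,0,0,0.009],[0.026,-0.024,0.8,0,0,0.009],[0.026,-0.024,0.87,0,0,0.009],[0.026,-0.024,0.91,0,0,0.009]]]' 1 40
python3 -m inch '[[[0,0,0,0,0,0],[0,0,0,0,0,0],[0,0,0,0,0,0]]]'
```

```text
clock: 3.23
eef_pos: [505.3, 315.1, 5.6]
tcp_rot: [3.14, 0.002, -0.062]
contact_force: [-1.3, -0.2, 1.6]
opening: 0.994
grasp_force: 0.0
clock: 3.48
eef_pos: [507.1, 317.4, 8.4]
tcp_rot: [-3.141, -0.001, -0.061]
contact_force: [-0.8, 0.5, -0.4]
opening: 0.998
grasp_force: 0.0
```

```bash
python3 -m inch '[[[0,0,0,0,0,0],[0,0,0,0,0,0],[0,0,0,0,0,0],[0,0,0,0,0,0],[0,0,0,0,0,0],[0,0,0,0,0,0],[0,0,0,0,0,0],[0,0,0,0,0,0]]]' -1 45
python3 -m inch '[[[0,0,0,0,0,0],[0,0,0,0,0,0],[0,0,0,0,0,0],[0,0,0,0,0,0]]]'
```

```text
clock: 4.15
eef_pos: [506.9, 318.3, 8.5]
tcp_rot: [-3.14, -0.001, -0.061]
contact_force: [-2.1, -0.3, 9.1]
opening: 0.558
grasp_force: 44.7
clock: 4.48
eef_pos: [506.8, 318.3, 8.5]
tcp_rot: [-3.14, -0.001, -0.061]
contact_force: [-2.3, 0.7, 8.8]
opening: 0.556
grasp_force: 44.7
```

```bash
python3 -m inch '[[[0,0,-0.03,0,0,0],[0,0,-0.08,0,0,0],[0,0,-0.15,0,0,0],[0,0,-0.22,0,0,0],[0,0,-0.3,0,0,0],[0,0,-0.3,0,0,0],[0,0,-0.3,0,0,0],[0,0,-0.3,0,0,0]]]'
python3 - <<'E'
from h import *
a=snap('wrist','w2.png');b=r.grab_frame('scene')[160:260,420:550,::-1]
o=np.zeros((480,800,3),np.uint8);o[:,:400]=cv2.resize(a[:,:,::-1],(400,300))[0:1]*0
o[:300,:400]=cv2.resize(a[:,:,::-1],(400,300));o[:300,410:800]=cv2.resize(b,(390,300));cv2.imwrite('pics/c2.png',o)
E
```

```text
clock: 5.15
eef_pos: [506.1, 317.4, 67.1]
tcp_rot: [3.141, 0.0, -0.061]
contact_force: [0.3, -0.1, -0.3]
opening: -0.002
grasp_force: 0.0
```

View pics/c2.png

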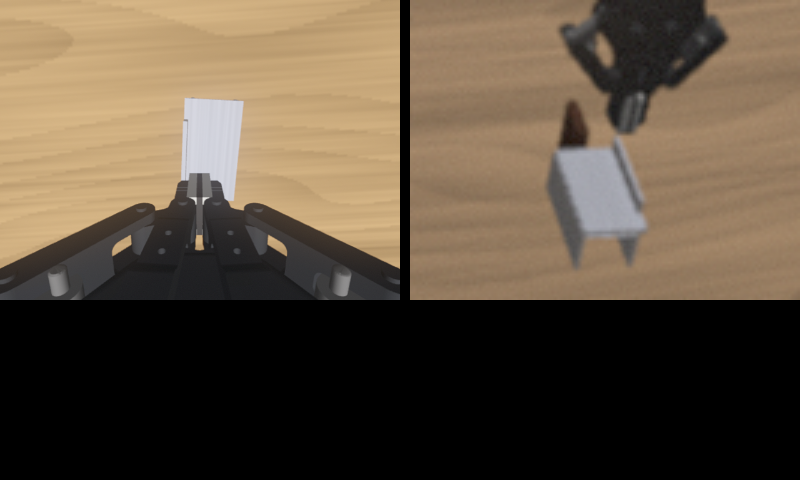

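The grip slipped. In the wrist view (left) the scoop is still standing on the bench, and the lid is now shut flush. I'll measure where it is now, then regrip lower and harder.

Run:
```python
from h import *
C=cam('wrist');im=cv2.imread('pics/w2.png');h=cv2.cvtColor(im,cv2.COLOR_BGR2HSV)
m=((h[:,:,1]<45)&(h[:,:,2]>150)).astype(np.uint8)*255;m[285:]=0
c=max(cv2.findContours(m,cv2.RETR_EXTERNAL,cv2.CHAIN_APPROX_NONE)[0],key=cv2.contourArea)[:,0]
for v in(180,200,220,240,260):
    q=c[c[:,1]==v][:,0];print(v,q.min(),q.max(),cast(C,[[q.max(),v]],41)[0,:2].round(1),cast(C,[[q.min(),v]],53)[0,:2].round(1))
t=c[c[:,1]<170];print(t[t[:,0].argmin()],t[t[:,0].argmax()],cast(C,[[296,157],[388,162]],41))
print(r.sense()['tcp_rot'])
```

```text
180 295 387 [545.9 278.7] [550.2 327.1]
200 292 385 [535.2 279.9] [540.2 329.4]
220 292 383 [524.1 281.1] [529.8 330.2]
240 291 381 [512.6 282.4] [519.  331.6]
260 290 379 [500.9 283.7] [508. 333.]
[295 157] [389 169] [[560.93155051 326.4805412   41.        ]
 [555.40502679 278.04419875  41.        ]]
[ 3.14077282e+00  1.11426344e-03 -6.08971984e-02]
```

```bash
python3 -m inch '[[[0,0,0,0,0,0],[0,0,0,0,0,0],[0,0,0,0,0,0],[0,0,0,0,0,0],[0,0,0,0,0,0],[0,0,0,0,0,0],[0,0,0,0,0,0],[0,0,0,0,0,0]]]' 1 90
python3 - <<'E'
from h import *
Rm=R.from_euler('xyz',[np.pi,0,-0.11]);print(to([505,308.5,3],Rm))
E
```

```text
clock: 5.92
eef_pos: [506.3, 317.5, 67.3]
tcp_rot: [-3.142, 0.0, -0.061]
contact_force: [-1.1, 0.6, 0.5]
opening: 1.003
grasp_force: 0.0
[-0.0039  0.0455  0.3215 -0.      0.      0.0156]
```

```bash
python3 -m inch '[[[-0.004,0.045,0,0,0,0.0156],[-0.004,0.045,0.08,0,0,0.0156],[-0.004,0.045,0.16,0,0,0.0156],[-0.004,0.045,0.24,0,0,0.0156],[-0.004,0.045,0.29,0,0,0.0156],[-0.004,0.045,0.32,0,0,0.0156],[-0.004,0.045,0.32,0,0,0.0156]]]'
python3 -m inch '[[[0,0,0,0,0,0],[0,0,0,0,0,0],[0,0,0,0,0,0],[0,0,0,0,0,0],[0,0,0,0,0,0],[0,0,0,0,0,0],[0,0,0,0,0,0],[0,0,0,0,0,0]]]' -1 90
python3 - <<'E'
from h import *
a=snap('wrist','w3.png');b=r.grab_frame('scene')[160:260,420:550,::-1]
o=np.zeros((300,800,3),np.uint8)
o[:300,:400]=cv2.resize(a[:,:,::-1],(400,300));o[:300,410:800]=cv2.resize(b,(390,300));cv2.imwrite('pics/c3.png',o)
E
```

```text
clock: 6.5
eef_pos: [504.2, 308.2, 2.1]
tcp_rot: [3.14, 0.002, -0.11]
contact_force: [0.2, -0.1, -0.1]
opening: 0.999
grasp_force: 0.0
clock: 7.17
eef_pos: [505.7, 309.1, 4.8]
tcp_rot: [-3.141, -0.001, -0.11]
contact_force: [-1.6, -1.2, 8.9]
opening: 0.558
grasp_force: 91.1
```

View pics/c3.png

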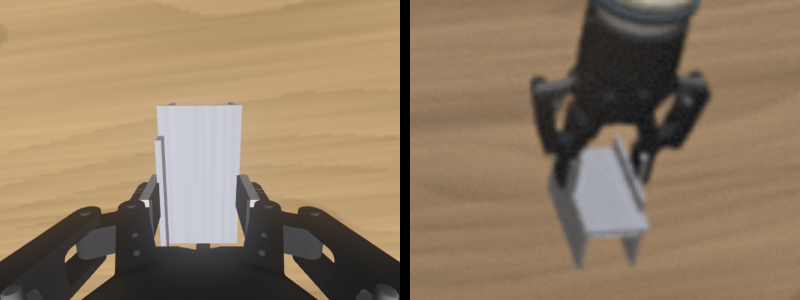

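```bash
python3 -m inch '[[[0,0,-0.005,0,0,0],[0,0,-0.01,0,0,0],[0,0,-0.02,0,0,0],[0,0,-0.03,0,0,0],[0,0,-0.04,0,0,0],[0,0,-0.05,0,0,0],[0,0,-0.06,0,0,0],[0,0,-0.06,0,0,0]]]'
```

```text
clock: 7.93
eef_pos: [505.2, 308.8, 15.7]
tcp_rot: [-3.141, -0.0, -0.11]
contact_force: [0.7, 0.2, -4.6]
opening: 0.555
grasp_force: 92.9
```

```bash
python3 -m inch '[[[0,0,-0.02,0,0,0],[0,0,-0.05,0,0,0],[0,0,-0.08,0,0,0],[0,0,-0.12,0,0,0],[0,0,-0.16,0,0,0],[0,0,-0.2,0,0,0],[0,0,-0.2,0,0,0],[0,0,-0.2,0,0,0]]]'
python3 - <<'E'
from h import *
a=snap('wrist','w4.png');b=r.grab_frame('scene')[150:260,420:550,::-1]
o=np.zeros((300,800,3),np.uint8)
o[:300,:400]=cv2.resize(a[:,:,::-1],(400,300));o[:300,410:800]=cv2.resize(b,(390,300));cv2.imwrite('pics/c4.png',o)
E
```

```text
clock: 8.6
eef_pos: [505.5, 308.9, 56.1]
tcp_rot: [-3.141, -0.001, -0.11]
contact_force: [0.2, -0.4, -3.7]
opening: 0.548
grasp_force: 93.1
```

View pics/c4.png

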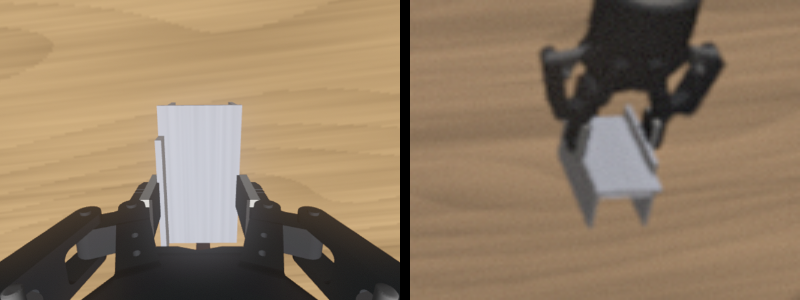

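```bash
python3 -m inch '[[[0.006,0.05,0,0,0,0],[0.018,0.15,0,0,0,0],[0.033,0.27,0,0,0,0],[0.048,0.39,0,0,0,0],[0.063,0.51,0,0,0,0],[0.078,0.63,0,0,0,0],[0.09,0.74,0,0,0,0],[0.102,0.834,0,0,0,0]]]'
python3 -m inch '[[[0.01,0.08,0,0,0,0],[0.025,0.18,0,0,0,0],[0.037,0.3,0,0,0,0],[0.052,0.43,0,0,0,0],[0.067,0.56,0,0,0,0],[0.083,0.68,0,0,0,0],[0.096,0.78,0,0,0,0],[0.102,0.834,0,0,0,0]]]'
python3 -m inch '[[[0,0,0,0,0,0],[0,0,0,0,0,0],[0,0,0,0,0,0]]]'
```

```text
clock: 9.37
eef_pos: [506.0, 138.4, 54.8]
tcp_rot: [3.141, 0.001, -0.11]
contact_force: [-0.7, 0.2, -4.8]
opening: 0.552
grasp_force: 93.3
clock: 10.03
eef_pos: [508.2, -29.9, 55.0]
tcp_rot: [3.141, 0.001, -0.111]
contact_force: [-0.1, -0.2, -4.7]
opening: 0.556
grasp_force: 93.4
clock: 10.28
eef_pos: [508.7, -26.9, 55.1]
tcp_rot: [-3.141, 0.0, -0.11]
contact_force: [0.1, 1.5, -3.8]
opening: 0.551
grasp_force: 93.5
```

```bash
python3 -m inch '[[[0,0,0.04,0,0,0],[0,0,0.1,0,0,0],[0,0,0.15,0,0,0],[0,0,0.19,0,0,0],[0,0,0.21,0,0,0],[0,0,0.222,0,0,0],[0,0,0.228,0,0,0],[0,0,0.232,0,0,0]]]'
python3 -m inch '[[[0,0,0.002,0,0,0],[0,0,0.004,0,0,0],[0,0,0.004,0,0,0],[0,0,0.004,0,0,0]]]'
```

```text
clock: 10.95
eef_pos: [508.5, -27.1, 9.7]
tcp_rot: [-3.141, 0.001, -0.11]
contact_force: [-8.8, 2.2, 23.1]
opening: 0.55
grasp_force: 97.4
clock: 11.28
eef_pos: [508.6, -27.1, 9.7]
tcp_rot: [-3.141, 0.001, -0.11]
contact_force: [-8.0, 2.9, 21.4]
opening: 0.55
grasp_force: 97.2
```

```bash
python3 -m inch '[[[0,0,-0.003,0,0,0],[0,0,-0.005,0,0,0],[0,0,-0.005,0,0,0]]]'
python3 -m inch '[[[0,0,0,0,0,0],[0,0,0,0,0,0],[0,0,0,0,0,0],[0,0,0,0,0,0],[0,0,0,0,0,0],[0,0,0,0,0,0]]]' 1
python3 -m inch '[[[0,0,-0.1,0,0,0],[0,0,-0.2,0,0,0],[0,0,-0.35,0,0,0],[0,0,-0.5,0,0,0],[0,0,-0.5,0,0,0],[0,0,-0.5,0,0,0]]]'
python3 -m inch '[[[0,0,0,0,0,0],[0,0,0,0,0,0],[0,0,0,0,0,0],[0,0,0,0,0,0],[0,0,0,0,0,0],[0,0,0,0,0,0]]]' -1
python3 - <<'E'
from h import *
C=cam('wrist');a=snap('wrist','w5.png');b=snap('top','t5.png');s=r.grab_frame('scene')[170:290,290:430,::-1]
o=np.zeros((600,800,3),np.uint8)
o[:300,:400]=cv2.resize(a[:,:,::-1],(400,300));o[:300,410:]=cv2.resize(s,(390,300));o[300:,:400]=cv2.resize(b[200:320,230:390,::-1],(400,300));cv2.imwrite('pics/c5.png',o)
h=cv2.cvtColor(a,cv2.COLOR_RGB2HSV)
m=((h[:,:,1]<45)&(h[:,:,2]>150)).astype(np.uint8)*255;m[310:]=0
c=max(cv2.findContours(m,cv2.RETR_EXTERNAL,cv2.CHAIN_APPROX_NONE)[0],key=cv2.contourArea)[:,0]
print(r.sense()['eef_pos'],c.min(0),c.max(0))
for v in range(c[:,1].min()+8,c[:,1].max(),15):
    q=c[c[:,1]==v][:,0];print(v,q.min(),q.max(),cast(C,[[q.max(),v]],46)[0,:2].round(1),cast(C,[[q.min(),v]],58)[0,:2].round(1))
E
```

```text
clock: 11.53
eef_pos: [509.1, -27.3, 9.8]
tcp_rot: [-3.141, -0.0, -0.11]
contact_force: [-4.5, 1.7, 10.3]
opening: 0.554
grasp_force: 95.6
clock: 12.03
eef_pos: [509.0, -27.5, 9.0]
tcp_rot: [3.142, -0.0, -0.11]
contact_force: [0.2, -0.0, 0.7]
opening: 0.997
grasp_force: 0.0
clock: 12.53
eef_pos: [510.3, -27.5, 110.7]
tcp_rot: [-3.141, -0.004, -0.11]
contact_force: [-1.0, -0.0, -1.3]
opening: 0.997
grasp_force: 0.0
clock: 13.03
eef_pos: [508.6, -27.4, 108.6]
tcp_rot: [3.142, 0.001, -0.11]
contact_force: [0.6, -0.4, -0.3]
opening: 0.148
grasp_force: 0.0
[508.83723817 -27.44178848 108.9224043 ] [277 153] [358 293]
161 279 358 [555.8 -56.9] [561.8  -8.8]
176 279 358 [546.5 -56.1] [553.1  -7.6]
191 277 357 [537.  -54.7] [544.2  -5.1]
206 278 357 [527.3 -53.9] [534.9  -4.5]
221 279 357 [517.3 -53.1] [525.5  -3.8]
236 279 356 [507.2 -51.6] [515.9  -2.4]
251 280 356 [496.8 -50.7] [506.   -1.7]
266 280 356 [486.1 -49.8] [ 4.959e+02 -3.000e-01]
281 281 355 [475.3 -48.2] [4.856e+02 4.000e-01]
```

View pics/c5.png

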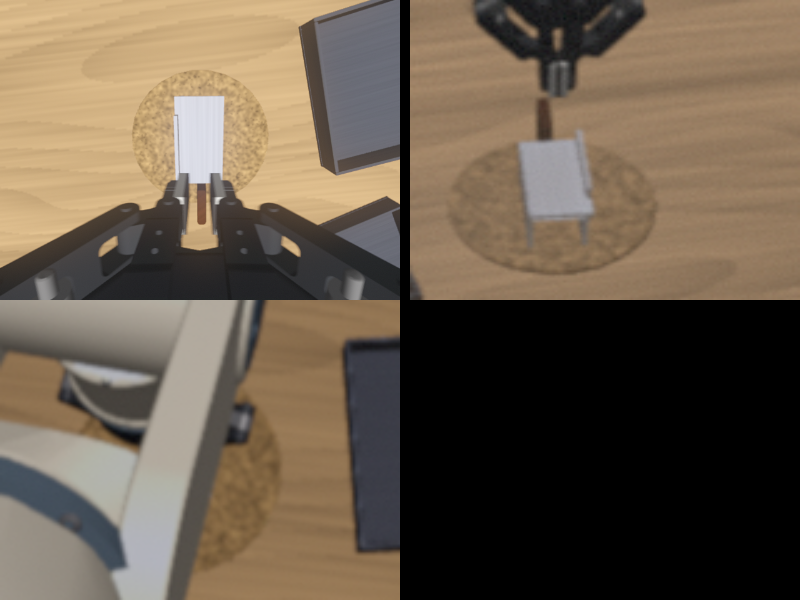

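The scoop stands upright near the middle of the mat with its lid shut, yaw about -0.11. Next I'll lower the closed fingers beside the rib and push it towards +y.

```bash
python3 -m inch '[[[0,0,0.08,0,0,0],[0,0,0.16,0,0,0],[0,0,0.22,0,0,0],[0,0,0.27,0,0,0],[0,0,0.29,0,0,0],[0,0,0.29,0,0,0]]]'
python3 -m inch '[[[0,-0.03,0,0,0,0],[0,-0.06,0,0,0,0],[0,-0.09,0,0,0,0],[0,-0.12,0,0,0,0],[0,-0.15,0,0,0,0],[0,-0.18,0,0,0,0],[0,-0.21,0,0,0,0],[0,-0.235,0,0,0,0]]]'
python3 -m inch '[[[0,0,0,0,0,0],[0,0,0,0,0,0],[0,0,0,0,0,0]]]'
python3 - <<'E'
from h import *
C=cam('wrist');a=snap('wrist','w6.png');s=r.grab_frame('scene')[170:290,290:430,::-1]
o=np.zeros((300,800,3),np.uint8)
o[:300,:400]=cv2.resize(a[:,:,::-1],(400,300));o[:300,410:]=cv2.resize(s,(390,300));cv2.imwrite('pics/c6.png',o)
E
```

```text
clock: 13.68
eef_pos: [508.3, -27.4, 50.3]
tcp_rot: [3.142, 0.002, -0.11]
contact_force: [-0.6, -0.0, -0.8]
opening: 0.002
grasp_force: 0.0
clock: 14.35
eef_pos: [514.2, 20.1, 51.2]
tcp_rot: [-3.142, -0.0, -0.11]
contact_force: [-0.5, -0.6, 0.2]
opening: -0.001
grasp_force: 0.0
clock: 14.6
eef_pos: [514.0, 19.2, 51.0]
tcp_rot: [3.142, 0.0, -0.11]
contact_force: [0.4, -0.3, -0.4]
opening: 0.004
grasp_force: 0.0
```

View pics/c6.png

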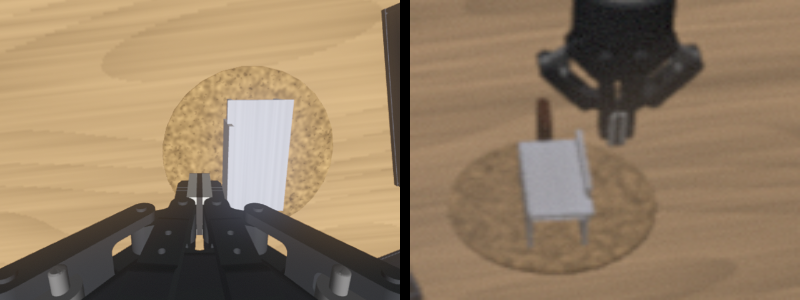

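The lid is still shut and the fingers now stand beyond the rib, so they passed over it. I'll check the real tip height against the scene camera.

Run:
```python
from h import *
s=r.sense();p=s['eef_pos'];print(p)
for n in('scene','wrist'):
    C=cam(n);print(n,[proj(C,p+[0,0,k])[0].round(1).tolist() for k in(0,8,16)])
C=cam('scene')
x=np.array([np.cos(-.109),np.sin(-.109),0]);y=np.array([-x[1],x[0],0]);o=np.array([503.5,-28.8,5])
for q in([58,-23,41],[58,27,41],[40,27,53],[-36,27,53],[-36,-23,41],[-80,0,56]):
    P=o+q[0]*x+q[1]*y+[0,0,q[2]];print(q,proj(cam('scene'),P)[0].round(1),proj(cam('wrist'),P)[0].round(1))
```

```text
[514.01994874  19.04479825  51.0495682 ]
scene [[363.0, 234.7], [363.1, 232.1], [363.3, 229.4]]
wrist [[319.9, 271.2], [319.9, 277.1], [320.0, 283.6]]
[58, -23, 41] [332.6 255. ] [471.1 162.9]
[58, 27, 41] [355.7 253.8] [365.6 163.1]
[40, 27, 53] [355.  243.9] [367.5 205. ]
[-36, 27, 53] [351.3 220.4] [362.4 352.1]
[-36, -23, 41] [329.1 225.4] [452.3 339.6]
[-80, 0, 56] [337.7 207.1] [411.4 428.6]
```

Run:
```python
from h import *
a=r.grab_frame('scene');w=r.grab_frame('wrist')
for c in(361,363,365,367):print(c,[tuple(a[v,c]) for v in range(218,240,2)] and [int(a[v,c].sum()) for v in range(214,242,1)])
print([w[v,313].tolist() for v in range(264,290,2)])
print([w[v,327].tolist() for v in range(264,290,2)])
```

```text
361 [147, 169, 202, 207, 222, 232, 245, 244, 242, 253, 249, 258, 290, 313, 335, 362, 345, 339, 304, 308, 323, 330, 330, 340, 328, 331, 324, 324]
363 [179, 271, 304, 278, 256, 246, 248, 250, 241, 237, 238, 238, 228, 240, 303, 358, 367, 337, 334, 320, 322, 337, 325, 313, 310, 308, 325, 339]
365 [203, 306, 252, 211, 225, 236, 231, 226, 247, 253, 252, 261, 249, 259, 313, 381, 375, 349, 349, 327, 317, 313, 313, 302, 317, 331, 313, 317]
367 [193, 265, 271, 254, 254, 255, 240, 234, 232, 231, 234, 278, 337, 343, 367, 377, 382, 361, 362, 371, 342, 329, 318, 325, 341, 348, 356, 351]
[[195, 162, 111], [194, 161, 111], [196, 163, 113], [197, 164, 113], [200, 167, 116], [191, 159, 110], [186, 154, 108], [125, 120, 114], [125, 120, 114], [126, 121, 114], [124, 119, 113], [124, 120, 114], [124, 118, 112]]
[[191, 158, 112], [198, 165, 116], [203, 170, 121], [197, 164, 116], [181, 149, 106], [190, 158, 110], [179, 149, 106], [123, 119, 114], [125, 120, 115], [125, 120, 115], [125, 121, 116], [123, 120, 115], [124, 119, 115]]
```

The scene and wrist views both put the real tips about 25–30 mm above the nominal TCP. I'll go back over the lid and feel for it in small downward steps.

```bash
python3 -m inch '[[[0,0.06,0,0,0,0],[0,0.12,0,0,0,0],[0,0.18,0,0,0,0],[0,0.235,0,0,0,0],[0,0.235,0,0,0,0]]]'
python3 -m inch '[[[0,0,0.01,0,0,0],[0,0,0.02,0,0,0],[0,0,0.03,0,0,0],[0,0,0.03,0,0,0]]]' | grep -E 'eef|force'
python3 -m inch '[[[0,0,0.01,0,0,0],[0,0,0.02,0,0,0],[0,0,0.03,0,0,0],[0,0,0.03,0,0,0]]]' | grep -E 'eef|force'
python3 - <<'E'
from h import *
s=r.sense();w=r.grab_frame('wrist').astype(int)
p=s['eef_pos'];C=cam('wrist')
print(p,s['contact_force'],proj(C,[p+[11,0,k] for k in(0,10,20,30)]).round(0).tolist())
print([w[v,313].sum() for v in range(262,290,2)])
E
```

```text
clock: 15.22
eef_pos: [508.5, -29.8, 51.1]
tcp_rot: [3.141, 0.0, -0.112]
contact_force: [0.6, 0.4, -0.1]
opening: 0.001
grasp_force: 0.0
eef_pos: [508.6, -27.1, 44.6]
contact_force: [-0.4, 0.5, 0.6]
grasp_force: 0.0
eef_pos: [508.6, -27.3, 38.6]
contact_force: [0.4, -0.2, -0.4]
grasp_force: 0.0
[508.64018319 -27.25323621  38.63766993] [ 0.43707014 -0.24503304 -0.35322919] [[317.0, 250.0], [317.0, 257.0], [317.0, 264.0], [317.0, 272.0]]
[np.int64(646), np.int64(647), np.int64(647), np.int64(647), np.int64(648), np.int64(648), np.int64(648), np.int64(628), np.int64(383), np.int64(386), np.int64(384), np.int64(381), np.int64(382), np.int64(379)]
```

```bash
for i in 1 2 3 4; do echo; done >/dev/null
python3 -m inch '[[[0,0,0.01,0,0,0],[0,0,0.015,0,0,0],[0,0,0.015,0,0,0]]]' | grep -E 'eef|contact'
python3 -m inch '[[[0,0,0.01,0,0,0],[0,0,0.015,0,0,0],[0,0,0.015,0,0,0]]]' | grep -E 'eef|contact'
python3 -m inch '[[[0,0,0.01,0,0,0],[0,0,0.015,0,0,0],[0,0,0.015,0,0,0]]]' | grep -E 'eef|contact'
```

```text
eef_pos: [508.7, -27.4, 35.9]
contact_force: [-0.5, 0.0, 0.0]
eef_pos: [508.7, -27.4, 32.9]
contact_force: [0.1, -1.1, 0.4]
eef_pos: [508.7, -27.4, 29.8]
contact_force: [0.3, 0.9, 0.7]
```

```bash
python3 -m inch '[[[0,0,0.01,0,0,0],[0,0,0.015,0,0,0],[0,0,0.015,0,0,0]]]' | grep -E 'eef|contact'
python3 -m inch '[[[0,0,0.01,0,0,0],[0,0,0.015,0,0,0],[0,0,0.015,0,0,0]]]' | grep -E 'eef|contact'
python3 - <<'E'
from h import *
w=r.grab_frame('wrist').astype(int);s=r.grab_frame('scene')
print([w[v,313].sum() for v in range(262,290,2)])
o=np.zeros((300,800,3),np.uint8)
o[:300,:400]=cv2.resize(w.astype(np.uint8)[:,:,::-1],(400,300));o[:300,410:]=cv2.resize(s[170:290,290:430,::-1],(390,300));cv2.imwrite('pics/c7.png',o)
E
```

```text
eef_pos: [508.7, -27.4, 26.8]
contact_force: [0.6, 0.4, 0.7]
eef_pos: [508.7, -27.5, 23.8]
contact_force: [0.2, 0.7, -0.2]
[np.int64(645), np.int64(646), np.int64(644), np.int64(645), np.int64(644), np.int64(645), np.int64(644), np.int64(626), np.int64(388), np.int64(390), np.int64(389), np.int64(388), np.int64(386), np.int64(384)]
```

View pics/c7.png

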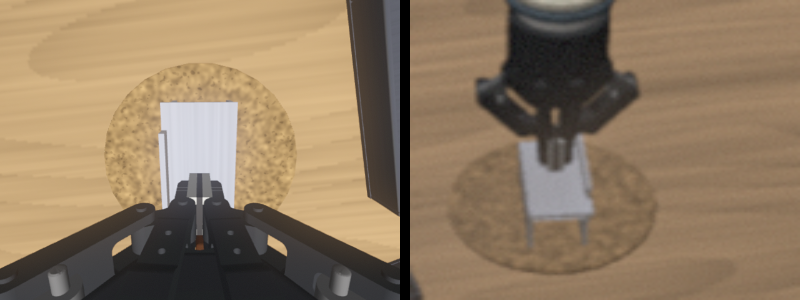

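Wrist and scene views show the closed fingertips just over the lid plate, right of the rib, with the lid shut. I'll keep feeling downwards.

```bash
python3 -m inch '[[[0,0,0.006,0,0,0],[0,0,0.012,0,0,0],[0,0,0.012,0,0,0]]]' | grep -E 'eef|contact'
python3 -m inch '[[[0,0,0.006,0,0,0],[0,0,0.012,0,0,0],[0,0,0.012,0,0,0]]]' | grep -E 'eef|contact'
python3 - <<'E'
from h import *
s=r.sense();C=cam('wrist');p=s['eef_pos']
print(np.round(proj(C,[p+[11,0,k] for k in(10,20,25,30,35)])).tolist(), np.round(proj(C,[p+[0,0,k] for k in(0,10,20)])).tolist())
E
```

```text
eef_pos: [508.8, -27.4, 21.5]
contact_force: [-0.9, 0.7, 0.7]
eef_pos: [508.8, -27.4, 19.0]
contact_force: [-0.1, 0.6, -0.7]
[[317.0, 257.0], [317.0, 264.0], [317.0, 268.0], [317.0, 272.0], [317.0, 277.0]] [[320.0, 271.0], [320.0, 279.0], [320.0, 287.0]]
```

```bash
python3 -m inch '[[[0,0,0.006,0,0,0],[0,0,0.012,0,0,0],[0,0,0.012,0,0,0]]]' | grep -E 'eef|contact'
python3 -m inch '[[[0,0,0.006,0,0,0],[0,0,0.012,0,0,0],[0,0,0.012,0,0,0]]]' | grep -E 'eef|contact'
python3 -m inch '[[[0,0,0.004,0,0,0],[0,0,0.008,0,0,0],[0,0,0.008,0,0,0]]]' | grep -E 'eef|contact'
```

```text
eef_pos: [509.0, -27.4, 17.2]
contact_force: [-0.8, -0.4, 4.9]
eef_pos: [509.3, -27.4, 16.9]
contact_force: [-8.8, -0.1, 36.5]
eef_pos: [509.4, -27.4, 16.7]
contact_force: [-16.3, 0.6, 58.0]
```

Contact with the lid plate (z 46) came at TCP z 17, so the real tips sit about 29 mm behind the nominal TCP. I'll back off 4 mm above the plate and push the rib.

```bash
python3 -m inch '[[[0,0,-0.02,0,0,0],[0,0,-0.038,0,0,0],[0,0,-0.038,0,0,0]]]' | grep -E 'eef|contact'
python3 -m inch '[[[0,-0.03,0,0,0,0],[0,-0.06,0,0,0,0],[0,-0.09,0,0,0,0],[0,-0.11,0,0,0,0],[0,-0.13,0,0,0,0],[0,-0.15,0,0,0,0],[0,-0.165,0,0,0,0],[0,-0.165,0,0,0,0]]]' | grep -E 'eef|contact'
cat > look.py <<'E'
from h import *
C=cam('wrist');a=r.grab_frame('wrist');cv2.imwrite('pics/look.png',a[:,:,::-1]);h=cv2.cvtColor(a,cv2.COLOR_RGB2HSV)
m=(h[:,:,1]<45)&(h[:,:,2]>120)
for v in(165,185,205,225,245):
    q=np.flatnonzero(m[v]);e=np.split(q,np.flatnonzero(np.diff(q)>2)+1)
    print(v,[(int(g[0]),int(g[-1]),*[round(float(cast(C,[[u,v]],z)[0,1]),1) for u,z in((g[0],58),(g[0],46),(g[-1],46),(g[-1],42))]) for g in e if len(g)>2], cast(C,[[320,v]],46)[0,0].round())
E
python3 look.py
```

```text
eef_pos: [509.5, -27.5, 21.2]
contact_force: [0.5, -0.3, 0.3]
eef_pos: [512.6, 6.0, 20.4]
contact_force: [0.4, -0.3, 0.4]
165 [(277, 404, 15.5, 17.0, -32.7, -33.5), (429, 458, -39.0, -42.4, -53.7, -55.2)] 566.0
185 [(277, 461, 16.5, 18.0, -54.8, -56.3)] 559.0
205 [(278, 459, 17.2, 18.8, -54.0, -55.4)] 551.0
225 [(275, 436, 19.3, 21.1, -44.5, -45.7), (445, 457, -44.3, -48.2, -53.1, -54.5)] 542.0
245 [(276, 428, 20.1, 21.9, -41.0, -42.1), (447, 455, -44.9, -48.9, -52.2, -53.6)] 534.0
```

Lid is about 24 mm open and the scoop has not moved. I'll push 16 mm more.

```bash
python3 -m inch '[[[0,-0.02,0,0,0,0],[0,-0.035,0,0,0,0],[0,-0.05,0,0,0,0],[0,-0.065,0,0,0,0],[0,-0.075,0,0,0,0],[0,-0.083,0,0,0,0],[0,-0.083,0,0,0,0],[0,-0.083,0,0,0,0]]]' | grep -E 'eef|contact'
python3 look.py
```

```text
eef_pos: [514.4, 22.0, 20.5]
contact_force: [-1.1, -0.5, 0.0]
165 [(278, 403, 31.2, 32.6, -16.3, -17.2), (461, 494, -34.4, -38.9, -51.7, -53.6)] 568.0
185 [(277, 500, 32.5, 34.0, -54.2, -56.1)] 560.0
205 [(278, 479, 33.2, 34.8, -46.0, -47.7), (489, 498, -44.6, -50.0, -53.6, -55.5)] 552.0
225 [(275, 469, 35.4, 37.1, -42.0, -43.5), (487, 495, -43.9, -49.3, -52.5, -54.4)] 544.0
245 [(276, 460, 36.1, 37.9, -38.2, -39.7), (485, 493, -43.3, -48.5, -51.8, -53.7)] 536.0
```

Lid is about 40 mm open and the scoop is unmoved. I'll raise and then plan the leaning grasp of the handle.

```bash
python3 -m inch '[[[0,0.01,-0.1,0,0,0],[0,0.01,-0.25,0,0,0],[0,0.01,-0.4,0,0,0],[-0.1,0.1,-0.5,0,0,0],[-0.2,0.2,-0.5,0,0,0],[-0.2,0.2,-0.5,0,0,0],[-0.2,0.2,-0.5,0,0,0],[-0.2,0.2,-0.5,0,0,0]]]' 0 | grep -E 'eef|rot|open'
cat > plan.py <<'E'
from h import *
O=np.array([503.5,-28.8,5]);YAW=-.109
def pose(G,yaw,lean,off=48):
    Rm=R.from_euler('z',yaw)*R.from_euler('y',-lean)*R.from_euler('x',np.pi)
    return G+off*Rm.apply([0,0,1]),Rm
E
python3 - <<'E'
from plan import *
a=r.grab_frame('wrist');C=cam('wrist');cv2.imwrite('pics/w8.png',a[:,:,::-1])
h=cv2.cvtColor(a,cv2.COLOR_RGB2HSV)
m=((h[:,:,2]<120)&(h[:,:,1]>110)).astype(np.uint8)*255
for c in cv2.findContours(m,cv2.RETR_EXTERNAL,cv2.CHAIN_APPROX_NONE)[0]:
    if cv2.contourArea(c)>100:
        b=cv2.boxPoints(cv2.minAreaRect(c));print(cv2.contourArea(c),b.round().tolist(),cast(C,b,61).round(1).tolist())
Q=R.from_euler('z',YAW);G=O+Q.apply([-64,0,42]);print('pred handle',O+Q.apply([-80,0,56]),O+Q.apply([-38,0,56]))
P,Rm=pose(G,YAW,np.radians(40));d=Rm.apply([0,0,1]);print(G,P,to(P-80*d,Rm),to(P,Rm))
E
```

```text
eef_pos: [470.7, -13.5, 120.6]
tcp_rot: [-3.141, -0.001, -0.111]
opening: 0.5
pred handle [423.97476966 -20.0972568   61.        ] [465.72551559 -24.66619698  61.        ]
[439.87981573 -21.83780544  47.        ] [470.55051536 -25.19421474  10.22986673] [-2.524e-01  5.950e-02  2.442e-01  1.000e-04  2.221e-01 -4.000e-04] [ 4.600e-03  5.920e-02  5.508e-01  1.000e-04  2.221e-01 -4.000e-04]
```

```bash
python3 -m inch '[[[-0.1,0.02,0,0,0.035,0],[-0.2,0.04,0,0,0.07,0],[-0.252,0.06,0.04,0,0.11,0],[-0.252,0.06,0.1,0,0.15,0],[-0.252,0.06,0.17,0,0.19,0],[-0.252,0.06,0.244,0,0.222,0],[-0.252,0.06,0.244,0,0.222,0],[-0.252,0.06,0.244,0,0.222,0]]]'
python3 - <<'E'
from plan import *
print(r.sense()['qpos'].round(2))
Q=R.from_euler('z',YAW);C=cam('wrist');a=r.grab_frame('wrist');cv2.imwrite('pics/w9.png',a[:,:,::-1])
for q in([-80,0,56],[-38,0,56],[-80,0,20],[57,-23,37],[-38,-23,37]):print(q,proj(C,O+Q.apply(q))[0].round())
P,Rm=pose(O+Q.apply([-64,0,42]),YAW,np.radians(40));print(to(P,Rm))
for x in (-75,-65,-55,-45):
    u,v=proj(C,O+Q.apply([x,0,56]))[0].round().astype(int)
    if 0<=v<480:print(x,u,v,[(int(k),a[v,k].tolist()) for k in range(max(u-30,0),min(u+31,640),4)])
E
```

```text
clock: 21.6
eef_pos: [422.3, -36.7, 109.1]
tcp_rot: [3.1, -0.551, -0.112]
contact_force: [1.0, -0.3, 0.5]
opening: 0.503
grasp_force: 0.0
[-0.   -0.01  2.54 -0.93  0.12  2.59]
[-80, 0, 56] [290. 286.]
[-38, 0, 56] [290. 223.]
[-80, 0, 20] [292. 294.]
[57, -23, 37] [320. 115.]
[-38, -23, 37] [324. 231.]
[-5.680e-02 -1.073e-01  5.418e-01  1.380e-02  4.630e-02  1.000e-04]
-75 290 278 [(260, [197, 169, 131]), (264, [187, 154, 107]), (268, [197, 165, 115]), (272, [210, 177, 124]), (276, [200, 167, 116]), (280, [200, 167, 116]), (284, [131, 88, 61]), (288, [130, 90, 64]), (292, [131, 90, 63]), (296, [122, 84, 59]), (300, [186, 153, 105]), (304, [158, 128, 88]), (308, [178, 146, 100]), (312, [195, 163, 112]), (316, [198, 166, 114]), (320, [201, 168, 116])]
-65 290 263 [(260, [175, 145, 104]), (264, [189, 158, 112]), (268, [207, 173, 124]), (272, [195, 163, 115]), (276, [189, 157, 111]), (280, [175, 145, 102]), (284, [136, 93, 69]), (288, [132, 93, 69]), (292, [129, 91, 67]), (296, [118, 85, 63]), (300, [193, 161, 112]), (304, [186, 154, 107]), (308, [202, 168, 117]), (312, [216, 182, 127]), (316, [200, 167, 116]), (320, [204, 171, 119])]
-55 290 248 [(260, [178, 149, 110]), (264, [189, 157, 115]), (268, [172, 143, 107]), (272, [184, 154, 112]), (276, [197, 165, 120]), (280, [184, 153, 111]), (284, [130, 93, 74]), (288, [129, 93, 73]), (292, [128, 93, 73]), (296, [116, 85, 69]), (300, [190, 158, 113]), (304, [192, 160, 115]), (308, [202, 169, 120]), (312, [193, 161, 115]), (316, [203, 170, 120]), (320, [206, 172, 122])]
-45 290 233 [(260, [139, 130, 126]), (264, [132, 126, 126]), (268, [133, 127, 126]), (272, [132, 126, 125]), (276, [131, 125, 124]), (280, [131, 125, 124]), (284, [126, 94, 81]), (288, [130, 96, 83]), (292, [130, 96, 81]), (296, [116, 90, 80]), (300, [132, 125, 121]), (304, [131, 123, 121]), (308, [131, 123, 120]), (312, [132, 124, 120]), (316, [132, 123, 120]), (320, [131, 123, 119])]
```

The handle projects within 1 px of prediction, but a 40° lean puts the wrist at its singularity here (q5 ≈ 0.1). I'll use a 20° lean instead.

```bash
cat > pre.py <<'E'
from plan import *
Q=R.from_euler('z',YAW);P,Rm=pose(O+Q.apply([-62,0,41]),YAW,np.radians(20),47);d=Rm.apply([0,0,1])
s=r.sense();print(s['eef_pos'],s['tcp_rot'],s['qpos'].round(2));print(P-70*d,to(P-70*d,Rm),to(P,Rm))
E
python3 pre.py
```

```text
[421.30166654 -36.67727082 109.10144567] [ 3.0999169  -0.55276057 -0.11219995] [-0.   -0.02  2.54 -0.95  0.12  2.61]
[434.04816767 -21.19962639  67.61293028] [-0.0624 -0.0925  0.2016  0.0137 -0.0648 -0.0023] [-0.1332 -0.1072  0.544   0.0137 -0.0648 -0.0023]
```

```bash
python3 -m inch '[[[-0.03,-0.05,0,0.007,-0.03,0],[-0.06,-0.092,0,0.0137,-0.065,-0.002],[-0.06,-0.092,0,0.0137,-0.065,-0.002],[-0.06,-0.092,0,0.0137,-0.065,-0.002]]]'
python3 pre.py
```

```text
clock: 21.98
eef_pos: [414.6, -25.3, 102.2]
tcp_rot: [3.119, -0.376, -0.114]
contact_force: [0.4, -0.5, 0.0]
opening: 0.502
grasp_force: 0.0
[414.62047224 -25.2564957  102.15246718] [ 3.11949829 -0.37627673 -0.11407026] [-0.01  0.01  2.43 -0.18  0.34  1.84]
[434.04816767 -21.19962639  67.61293028] [ 0.0241 -0.0355  0.1945  0.0076 -0.0086 -0.0016] [ 0.0146 -0.0439  0.5443  0.0076 -0.0086 -0.0016]
```

```bash
python3 -m inch '[[[0.02,-0.03,0.04,0.0076,-0.0086,-0.0016],[0.024,-0.036,0.12,0.0076,-0.0086,-0.0016],[0.024,-0.036,0.19,0.0076,-0.0086,-0.0016],[0.024,-0.036,0.19,0.0076,-0.0086,-0.0016],[0.024,-0.036,0.19,0.0076,-0.0086,-0.0016]]]'
python3 pre.py
```

```text
clock: 22.4
eef_pos: [433.5, -22.8, 68.1]
tcp_rot: [3.139, -0.35, -0.11]
contact_force: [-0.2, -0.8, 1.0]
opening: 0.501
grasp_force: 0.0
[433.54297123 -22.77924119  68.09049773] [ 3.13851777 -0.35036214 -0.11033025] [-0.03  0.13  2.41 -0.12  0.26  1.76]
[434.04816767 -21.19962639  67.61293028] [ 0.0007 -0.0081  0.0028  0.0011 -0.0004 -0.0004] [ 3.000e-04 -9.400e-03  3.528e-01  1.100e-03 -4.000e-04 -4.000e-04]
```

```bash
python3 -m inch '[[[0,-0.009,0.05,0.001,0,0],[0,-0.009,0.1,0.001,0,0],[0,-0.009,0.15,0.001,0,0],[0,-0.009,0.2,0.001,0,0],[0,-0.009,0.25,0.001,0,0],[0,-0.009,0.3,0.001,0,0],[0,-0.009,0.35,0.001,0,0],[0,-0.009,0.35,0.001,0,0]]]'
python3 pre.py
```

```text
clock: 23.07
eef_pos: [458.4, -24.4, 2.8]
tcp_rot: [3.14, -0.353, -0.11]
contact_force: [0.9, 0.3, 0.6]
opening: 0.501
grasp_force: 0.0
[458.44572721 -24.40530513   2.80084593] [ 3.14041348 -0.35267395 -0.10973224] [-0.03  0.34  2.4  -0.49  0.06  2.13]
[434.04816767 -21.19962639  67.61293028] [-3.500e-03 -2.200e-03 -3.466e-01  5.000e-04 -1.100e-03 -2.000e-04] [-0.0048 -0.0027  0.0034  0.0005 -0.0011 -0.0002]
```

```bash
python3 -m inch '[[[0,0,0,0,0,0],[0,0,0,0,0,0],[0,0,0,0,0,0],[0,0,0,0,0,0],[0,0,0,0,0,0],[0,0,0,0,0,0],[0,0,0,0,0,0],[0,0,0,0,0,0]]]' -1 115
python3 -m inch '[[[0,0,-0.01,0,0,0],[0,0,-0.03,0,0,0],[0,0,-0.07,0,0,0],[0,0,-0.12,0,0,0],[0,0,-0.18,0,0,0],[0,0,-0.25,0,0,0],[0,0,-0.25,0,0,0],[0,0,-0.25,0,0,0]]]'
cat > chk.py <<'E'
import sys
from plan import *
# grasp-point based check: where scoop features should project if it moved rigidly with the tool
s=r.sense();Rt=R.from_euler('xyz',s['tcp_rot']);_,R0=pose(np.zeros(3),YAW,np.radians(20))
Rs=Rt*R0.inv()*R.from_euler('z',YAW);G=s['eef_pos']-47*Rt.apply([0,0,1]);o=G-Rs.apply([-62,0,41])
print('origin',o.round(1),'mouth',(o+Rs.apply([57,0,36])).round(1),'tilt deg',np.degrees(np.arccos(Rs.as_matrix()[2,2])).round(1),'q',s['qpos'].round(2))
a=r.grab_frame('wrist');cv2.imwrite('pics/c.png',a[:,:,::-1]);C=cam('wrist')
q=np.array([[57,-23,37],[57,23,37],[-38,-23,37],[-38,0,56],[-36,68,53],[40,68,53]]);print(proj(C,o+Rs.apply(q)).round().tolist())
h=cv2.cvtColor(a,cv2.COLOR_RGB2HSV);m=(h[:,:,1]<40)&(h[:,:,2]>110)
for v in(100,120,140,160,180,200):
    k=np.flatnonzero(m[v]);e=np.split(k,np.flatnonzero(np.diff(k)>2)+1);print(v,[(int(g[0]),int(g[-1])) for g in e if len(g)>3])
E
python3 chk.py
```

```text
clock: 23.73
eef_pos: [458.5, -24.4, 4.2]
tcp_rot: [3.141, -0.355, -0.111]
contact_force: [-2.2, 1.7, 4.6]
opening: 0.095
grasp_force: 112.4
clock: 24.4
eef_pos: [441.0, -22.4, 50.8]
tcp_rot: [3.142, -0.355, -0.111]
contact_force: [-0.7, -0.4, -3.9]
opening: 0.1
grasp_force: 114.2
origin [486.6 -27.5  54.2] mouth [543.1 -33.8  90.6] tilt deg 0.3 q [-0.03  0.19  2.41 -0.15  0.19  1.79]
[[376.0, 21.0], [264.0, 21.0], [379.0, 252.0], [320.0, 249.0], [124.0, 244.0], [133.0, 35.0]]
100 [(134, 374)]
120 [(133, 374)]
140 [(133, 374)]
160 [(132, 374)]
180 [(131, 301), (333, 375)]
200 [(130, 310), (323, 375)]
```

```bash
cat > plan2.py <<'E'
from plan import *
h=-.42;G=np.array([515,-233,200.])
P,Rm=pose(G,h,np.radians(20),47);print('A',P.round(),to(P,Rm))
P,Rm=pose(G,h,np.radians(20),47);t0=Rm
for f in (10,20,30,40,50,60,70,78,80):
    p2,R2=pose(G,h,np.radians(20-f),47);print(f,np.round(np.r_[Rm.inv().apply(p2-P)/200,(Rm.inv()*R2).as_rotvec()/np.pi],4))
E
python3 plan2.py
```

```text
A [ 530. -240.  156.] [ 0.7093  1.0298 -0.3002 -0.0338 -0.0015  0.0924]
10 [-0.0408 -0.     -0.0036  0.     -0.0556 -0.    ]
20 [-0.0804  0.     -0.0142  0.     -0.1111 -0.    ]
30 [-0.1175  0.     -0.0315  0.     -0.1667 -0.    ]
40 [-0.1511  0.     -0.055   0.     -0.2222 -0.    ]
50 [-0.18   -0.     -0.0839  0.     -0.2778 -0.    ]
60 [-0.2035  0.     -0.1175  0.     -0.3333 -0.    ]
70 [-0.2208  0.     -0.1546  0.     -0.3889 -0.    ]
78 [-0.2299  0.     -0.1861  0.     -0.4333 -0.    ]
80 [-0.2314  0.     -0.1942  0.     -0.4444 -0.    ]
```

```bash
python3 -m inch '[[[0.02,0.02,-0.02,0,0,0],[0.06,0.07,-0.05,-0.003,0,0.008],[0.11,0.14,-0.09,-0.006,0,0.016],[0.17,0.22,-0.13,-0.009,0,0.025],[0.24,0.31,-0.17,-0.012,0,0.034],[0.3,0.4,-0.21,-0.015,-0.001,0.042],[0.35,0.48,-0.23,-0.017,-0.001,0.046],[0.37,0.51,-0.24,-0.017,-0.001,0.046]]]' | grep -E 'eef|rot|force|open'
python3 plan2.py | head -1
```

```text
eef_pos: [483.8, -131.6, 121.5]
tcp_rot: [3.14, -0.352, -0.266]
contact_force: [0.3, -0.2, -2.7]
opening: 0.094
grasp_force: 114.7
A [ 530. -240.  156.] [ 0.4004  0.4605 -0.0354 -0.0164 -0.001   0.046 ]
```

```bash
python3 -m inch '[[[0.05,0.06,-0.005,-0.002,0,0.006],[0.11,0.13,-0.01,-0.004,0,0.013],[0.18,0.21,-0.015,-0.008,0,0.021],[0.25,0.29,-0.02,-0.011,0,0.029],[0.31,0.36,-0.025,-0.014,0,0.037],[0.36,0.42,-0.03,-0.016,-0.001,0.043],[0.4,0.46,-0.035,-0.0164,-0.001,0.046],[0.4,0.46,-0.035,-0.0164,-0.001,0.046]]]' | grep -E 'eef|rot|force|open'
python3 plan2.py | head -1; python3 chk.py
```

```text
eef_pos: [529.6, -239.2, 155.0]
tcp_rot: [-3.142, -0.348, -0.42]
contact_force: [-0.9, 0.2, -3.4]
opening: 0.094
grasp_force: 114.7
A [ 530. -240.  156.] [ 0.0026  0.0016 -0.0037 -0.0001  0.0003  0.0001]
origin [ 571.5 -257.9  158.1] mouth [ 623.6 -281.1  194.1] tilt deg 0.0 q [-0.43  0.18  2.05  0.01  0.56  1.56]
[[377.0, 17.0], [265.0, 17.0], [380.0, 248.0], [321.0, 245.0], [125.0, 239.0], [134.0, 31.0]]
100 [(88, 109), (136, 374), (483, 521), (524, 530)]
120 [(0, 18), (94, 115), (135, 374)]
140 [(10, 28), (100, 121), (134, 374)]
160 [(0, 19), (106, 375), (380, 383)]
180 [(112, 117), (132, 312), (338, 380), (394, 397)]
200 [(132, 311), (338, 394)]
```

```bash
python3 -m inch '[[[-0.0205,0,-0.001,0,-0.0278,0],[-0.041,0,-0.0036,0,-0.0556,0],[-0.061,0,-0.008,0,-0.0833,0],[-0.08,0,-0.014,0,-0.111,0],[-0.099,0,-0.022,0,-0.139,0],[-0.1175,0,-0.0315,0,-0.1667,0],[-0.135,0,-0.0425,0,-0.1944,0],[-0.151,0,-0.055,0,-0.2222,0]]]' | grep -E 'eef|rot|force|open'
python3 -m inch '[[[-0.0205,0,-0.001,0,-0.0278,0],[-0.041,0,-0.0036,0,-0.0556,0],[-0.061,0,-0.008,0,-0.0833,0],[-0.08,0,-0.014,0,-0.111,0],[-0.099,0,-0.022,0,-0.139,0],[-0.1175,0,-0.0315,0,-0.1667,0],[-0.135,0,-0.0425,0,-0.1944,0],[-0.147,0,-0.051,0,-0.215,0]]]' | grep -E 'eef|rot|force|open'
python3 chk.py | head -1
```

```text
eef_pos: [498.8, -223.7, 154.7]
tcp_rot: [-3.141, 0.355, -0.417]
contact_force: [-0.1, 0.2, -3.8]
opening: 0.096
grasp_force: 114.8
eef_pos: [477.0, -214.1, 173.0]
tcp_rot: [-3.141, 1.03, -0.417]
contact_force: [-0.0, 0.7, -4.0]
opening: 0.096
grasp_force: 114.7
origin [ 487.9 -218.8  128.5] mouth [ 530.1 -237.6   79.4] tilt deg 79.0 q [-0.42  0.88  1.2  -0.    2.09  1.57]
```

```bash
python3 -m inch '[[[0,0,0,0,0,0],[0,0,0,0,0,0],[0,0,0,0,0,0],[0,0,0,0,0,0],[0,0,0,0,0,0],[0,0,0,0,0,0],[0,0,0,0,0,0],[0,0,0,0,0,0]]]' | grep -E 'contact'
cat > brass.py <<'E'
from h import *
for n in('scene','top'):
    a=r.grab_frame(n);C=cam(n);cv2.imwrite(f'pics/b_{n}.png',a[:,:,::-1])
    x=np.array([np.cos(-.18),np.sin(-.18)]);y=np.array([-x[1],x[0]])
    poly=[np.r_[[551.3,-248.7]+i*81*x+j*81*y,4] for i,j in((1,1),(1,-1),(-1,-1),(-1,1))]
    mk=np.zeros(a.shape[:2],np.uint8);cv2.fillPoly(mk,[proj(C,poly).round().astype(np.int32)],255)
    m=((a[:,:,0].astype(int)-a[:,:,2]>35)&(mk>0)).astype(np.uint8)
    k,_,st,ce=cv2.connectedComponentsWithStats(m)
    for i in range(1,k):
        if st[i,4]>=3:print(n,st[i,4],ce[i].round(),((cast(C,[ce[i]],8)[0,:2]-[551.3,-248.7])@np.c_[x,y]).round())
E
python3 brass.py
```

```text
contact_force: [-0.1, -0.4, -3.4]
scene 44 [282. 255.] [-65.  77.]
scene 37 [225. 283.] [ 22. -43.]
scene 80 [237. 291.] [ 44. -13.]
scene 81 [207. 300.] [ 70. -74.]
scene 44 [276. 305.] [81. 70.]
```

```bash
python3 -m inch '[[[0,0,0,0,-0.03,0],[0,0,0,0,0.01,0],[0,0,0,0,-0.03,0],[0,0,0,0,0.01,0],[0,0,0,0,-0.03,0],[0,0,0,0,-0.02,0],[0,0,0,0,0,0],[0,0,0,0,0,0]]]' | grep -E 'contact|grasp'
python3 brass.py
python3 - <<'E'
import cv2
a=cv2.imread('pics/b_scene.png')
for u,v in((207,300),(237,291),(225,283),(282,255),(276,305)):print((u,v),a[v-4:v+5:2,u-6:u+7:3,::-1].tolist()[2], a[v-6:v+7:3,u,::-1].tolist())
w=cv2.imread('pics/c.png')
E
```

```text
contact_force: [0.2, 0.4, -3.1]
grasp_force: 114.8
scene 45 [282. 255.] [-65.  77.]
scene 37 [225. 283.] [ 22. -43.]
scene 77 [237. 291.] [ 44. -13.]
scene 81 [207. 300.] [ 70. -74.]
scene 43 [276. 305.] [81. 71.]
(207, 300) [[132, 110, 87], [129, 108, 86], [127, 108, 87], [116, 98, 80], [89, 84, 80]] [[137, 112, 88], [136, 114, 90], [127, 108, 87], [129, 108, 86], [132, 110, 90]]
(237, 291) [[86, 80, 79], [91, 85, 81], [105, 92, 78], [118, 100, 80], [84, 81, 80]] [[156, 130, 88], [130, 108, 77], [105, 92, 78], [141, 118, 81], [150, 125, 86]]
(225, 283) [[75, 73, 75], [99, 86, 71], [141, 118, 77], [129, 104, 72], [79, 74, 75]] [[75, 75, 78], [116, 99, 81], [141, 118, 77], [138, 114, 76], [87, 78, 73]]
(282, 255) [[66, 62, 57], [98, 86, 80], [141, 117, 92], [146, 120, 97], [152, 127, 100]] [[138, 114, 90], [149, 126, 101], [141, 117, 92], [144, 121, 97], [108, 92, 82]]
(276, 305) [[123, 102, 82], [153, 125, 101], [154, 128, 99], [153, 125, 99], [151, 125, 98]] [[61, 55, 54], [69, 61, 54], [154, 128, 99], [148, 122, 95], [155, 127, 101]]
```

Three brass screws are in the tray: (225,283), and two touching at (237,291). Other brass-coloured blobs are wood at the mask corners. I'll untip now.

```bash
python3 -m inch '[[[0.0205,0,-0.001,0,0.0278,0],[0.041,0,-0.0036,0,0.0556,0],[0.061,0,-0.008,0,0.0833,0],[0.08,0,-0.014,0,0.111,0],[0.099,0,-0.022,0,0.139,0],[0.1175,0,-0.0315,0,0.1667,0],[0.135,0,-0.0425,0,0.1944,0],[0.151,0,-0.055,0,0.2222,0]]]' | grep -E 'eef|rot|grasp'
python3 -m inch '[[[0.0205,0,-0.001,0,0.0278,0],[0.041,0,-0.0036,0,0.0556,0],[0.061,0,-0.008,0,0.0833,0],[0.08,0,-0.014,0,0.111,0],[0.099,0,-0.022,0,0.139,0],[0.1175,0,-0.0315,0,0.1667,0],[0.135,0,-0.0425,0,0.1944,0],[0.147,0,-0.051,0,0.215,0]]]' | grep -E 'eef|rot|grasp'
python3 chk.py
cat > plan3.py <<'E'
from plan import *
Q=R.from_euler('z',YAW)
for z in(60,3):
    P,Rm=pose(O+[0,0,z]+Q.apply([-62,0,41]),YAW,np.radians(20),47);print(z,P.round(),to(P,Rm))
E
python3 plan3.py
```

```text
eef_pos: [499.8, -224.9, 155.8]
tcp_rot: [-3.141, 0.324, -0.418]
grasp_force: 114.6
eef_pos: [526.6, -236.8, 155.3]
tcp_rot: [-3.141, -0.349, -0.418]
grasp_force: 114.6
origin [ 568.6 -255.4  158.5] mouth [ 620.7 -278.6  194.5] tilt deg 0.0 q [-0.43  0.17  2.06  0.01  0.56  1.56]
[[376.0, 16.0], [264.0, 16.0], [379.0, 247.0], [320.0, 244.0], [123.0, 238.0], [132.0, 29.0]]
100 [(91, 112), (136, 374), (488, 516)]
120 [(8, 25), (97, 118), (135, 374)]
140 [(10, 28), (103, 124), (134, 375)]
160 [(0, 14), (109, 375), (386, 389)]
180 [(132, 385)]
200 [(132, 399), (414, 417)]
60 [458. -24.  62.] [-8.513e-01 -8.330e-01  1.815e-01  3.360e-02 -1.000e-04 -9.250e-02]
3 [458. -24.   5.] [-9.489e-01 -8.329e-01  4.493e-01  3.360e-02 -1.000e-04 -9.250e-02]
```

```bash
python3 -m inch '[[[-0.03,-0.03,0,0,0,0],[-0.08,-0.08,0.01,0.003,0,-0.008],[-0.14,-0.14,0.02,0.006,0,-0.016],[-0.21,-0.21,0.03,0.009,0,-0.025],[-0.28,-0.28,0.05,0.012,0,-0.034],[-0.35,-0.34,0.07,0.015,0,-0.042],[-0.4,-0.4,0.08,0.017,0,-0.046],[-0.43,-0.42,0.09,0.017,0,-0.046]]]' | grep -E 'eef|rot|grasp'
python3 plan3.py
```

```text
eef_pos: [492.5, -127.9, 107.1]
tcp_rot: [-3.14, -0.343, -0.262]
grasp_force: 114.6
60 [458. -24.  62.] [-0.3607 -0.4578  0.1123  0.016   0.0018 -0.0457]
3 [458. -24.   5.] [-0.4566 -0.4574  0.3807  0.016   0.0018 -0.0457]
```

```bash
python3 -m inch '[[[-0.04,-0.05,0.01,0.002,0,-0.005],[-0.09,-0.12,0.03,0.004,0,-0.012],[-0.15,-0.19,0.05,0.006,0,-0.02],[-0.21,-0.27,0.07,0.009,0,-0.028],[-0.27,-0.34,0.09,0.012,0.001,-0.036],[-0.32,-0.4,0.1,0.014,0.001,-0.042],[-0.36,-0.456,0.112,0.016,0.001,-0.0457],[-0.36,-0.456,0.112,0.016,0.001,-0.0457]]]' | grep -E 'eef|rot|grasp'
python3 -m inch '[[[0,0,0,0,0,0],[0,0,0,0,0,0]]]' | grep -E 'eef|rot|force'
python3 plan3.py;python3 chk.py|head -1
```

```text
eef_pos: [458.2, -24.9, 61.9]
tcp_rot: [3.141, -0.348, -0.109]
grasp_force: 114.6
eef_pos: [460.6, -26.6, 63.5]
tcp_rot: [3.141, -0.351, -0.111]
contact_force: [0.1, -0.6, -3.7]
grasp_force: 114.6
60 [458. -24.  62.] [-0.0171 -0.0123  0.0024  0.0005 -0.0007 -0.0007]
3 [458. -24.   5.] [-0.1151 -0.0125  0.27    0.0005 -0.0007 -0.0007]
origin [506.2 -31.7  66.7] mouth [562.8 -38.  102.8] tilt deg 0.1 q [-0.04  0.18  2.36 -0.1   0.25  1.73]
```

```bash
python3 -m inch '[[[-0.01,-0.008,0.04,0,0,0],[-0.03,-0.008,0.09,0,0,0],[-0.05,-0.008,0.14,0,0,0],[-0.07,-0.008,0.19,0,0,0],[-0.085,-0.008,0.225,0,0,0],[-0.094,-0.008,0.245,0,0,0],[-0.1,-0.008,0.256,0,0,0],[-0.1,-0.008,0.256,0,0,0]]]' | grep -E 'eef|rot|force'
python3 -m inch '[[[0,0,0,0,0,0],[0,0,0,0,0,0]]]' | grep -E 'eef|rot|force'
python3 plan3.py;python3 chk.py|head -1
```

```text
eef_pos: [459.2, -25.5, 7.9]
tcp_rot: [3.141, -0.35, -0.113]
contact_force: [-0.8, -1.1, -3.4]
grasp_force: 114.7
eef_pos: [459.5, -25.2, 8.6]
tcp_rot: [3.141, -0.351, -0.113]
contact_force: [0.5, -0.1, -3.2]
grasp_force: 114.7
60 [458. -24.  62.] [ 0.0832 -0.006  -0.2531  0.0006 -0.0008 -0.0011]
3 [458. -24.   5.] [-0.015  -0.0062  0.0145  0.0006 -0.0008 -0.0011]
origin [505.1 -30.4  11.9] mouth [561.7 -36.8  48. ] tilt deg 0.1 q [-0.04  0.33  2.39 -0.35  0.08  1.99]
```

```bash
python3 -m inch '[[[-0.003,0,0.007,0,0,0],[-0.006,0,0.016,0,0,0],[-0.006,0,0.016,0,0,0]]]' | grep -E 'eef|contact'
python3 -m inch '[[[-0.002,0,0.005,0,0,0],[-0.002,0,0.005,0,0,0]]]' | grep -E 'eef|contact'
python3 -m inch '[[[-0.002,0,0.005,0,0,0],[-0.002,0,0.005,0,0,0]]]' | grep -E 'eef|contact'
```

```text
eef_pos: [459.1, -24.9, 4.8]
contact_force: [-0.5, 0.2, -3.5]
eef_pos: [459.2, -24.8, 4.2]
contact_force: [-3.8, -1.0, 5.1]
eef_pos: [459.2, -24.8, 4.0]
contact_force: [-14.5, 1.1, 31.8]
```

```bash
python3 -m inch '[[[0.002,0,-0.005,0,0,0],[0.002,0,-0.005,0,0,0]]]' | grep -E 'eef|contact'
python3 -m inch '[[[0,0,0,0,0,0],[0,0,0,0,0,0],[0,0,0,0,0,0],[0,0,0,0,0,0],[0,0,0,0,0,0],[0,0,0,0,0,0]]]' 0 | grep -E 'eef|contact|open'
python3 -m inch '[[[0,0,-0.05,0,0,0],[0,0,-0.12,0,0,0],[0,0,-0.2,0,0,0],[0,0,-0.3,0,0,0],[0,0,-0.4,0,0,0],[0,0,-0.5,0,0,0],[0,0,-0.6,0,0,0],[0,0,-0.6,0,0,0]]]' | grep -E 'clock|eef|contact|open'
python3 chk.py >/dev/null; python3 brass.py
python3 - <<'E'
from plan import *
Q=R.from_euler('z',YAW);C=cam('wrist');a=cv2.imread('pics/c.png');h=cv2.cvtColor(a,cv2.COLOR_BGR2HSV);m=(h[:,:,1]<45)&(h[:,:,2]>110)
for q in([57,-23,37],[-38,-23,37],[-80,0,56],[-36,67,53],[40,67,53]):print(q,proj(C,O+Q.apply(q))[0].round())
for v in range(150,300,15):
    k=np.flatnonzero(m[v]);e=np.split(k,np.flatnonzero(np.diff(k)>2)+1);print(v,[(int(g[0]),int(g[-1])) for g in e if len(g)>3])
E
```

```text
eef_pos: [459.3, -24.8, 4.3]
contact_force: [-1.6, -0.2, -0.9]
eef_pos: [458.9, -24.9, 3.6]
contact_force: [0.2, 0.1, 0.7]
opening: 0.501
clock: 34.48
eef_pos: [418.6, -20.1, 119.2]
contact_force: [1.3, -0.4, 0.2]
opening: 0.5
scene 47 [282. 255.] [-65.  77.]
scene 40 [225. 284.] [ 22. -43.]
scene 84 [237. 291.] [ 44. -14.]
scene 84 [207. 300.] [ 69. -74.]
scene 44 [276. 305.] [81. 70.]
top 25 [386. 213.] [77. 75.]
top 62 [424. 234.] [ 56. -12.]
top 45 [456. 237.] [ 70. -78.]
top 63 [422. 244.] [ 35. -14.]
top 66 [434. 253.] [ 24. -41.]
top 173 [367. 276.] [-61.  75.]
top 196 [430. 302.] [-74. -59.]
[57, -23, 37] [349.  75.]
[-38, -23, 37] [351. 203.]
[-80, 0, 56] [318. 261.]
[-36, 67, 53] [218. 196.]
[40, 67, 53] [221.  87.]
150 [(219, 350), (512, 631), (634, 639)]
165 [(218, 350), (517, 609), (618, 628)]
180 [(218, 350), (522, 543), (554, 558), (566, 576)]
195 [(221, 350)]
210 []
225 []
240 []
255 []
270 [(619, 627)]
285 [(247, 259), (379, 391), (592, 633)]
```

The top view shows three screws in the tray at (424,234), (422,244) and (434,253). The scoop's edges match the pose predicted for it standing on the mat, and the robot is clear.

```bash
python3 -c "
from rig import r
print(r.sign_off())"
```

```text
the job is handed in; nothing more can be done
None
```

I handed the job in at about 35 s with all three thumbscrews in the tray and the scoop standing upright on the mat with its lid open; the hand-in gave no verdict, so I don't know how it was judged. The first pinch slipped off without carrying the scoop, and a lower, firmer second grip held. While finding the lid height I pressed down on it with the fingertips at up to 58 N, above the 40 N limit set for the arm and gripper body.

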